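# Latch the sliding tea box

### The arm

A 6-joint arm with a two-finger parallel gripper is mounted at the origin on the work surface. World frame = base frame: x ahead of the robot, y to its left, z up, the work surface at z = 0. Lengths are in m, angles in rad, forces in N, time in s.
With the tool pointing down it reaches from about 0.3 to 0.85 m from the base axis. Payload 4.2 kg.
Tool frame: the origin (TCP) lies on the centre line of the jaws, within the pads' length; the fingertips stand 11 mm ahead of it and the grasp point (between the pads) lies 8 mm behind it; z points along the fingers, y is the direction in which the jaws open and shut (so a half turn about z gives the same grasp; the last joint's range is limited). The gripper opens to 91 mm and grips with 3 to 60 N. Pads are 32 mm wide; open, the fingers measure 118 mm over their backs; the gripper's body (76 mm by 178 mm) begins 60 mm behind the grasp point.
Start: joints at [-0.02, 0.32, 1.565, -0, 1.257, -0.02], TCP at [0.575, 0, 0.225] pointing down, gripper open.
Joint ranges: [-3.11, 3.11], [-0.84, 2.01], [0.21, 2.61], [-1.34, 4.49], [0.05, 2.63], [-2.56, 2.56]. Speed limits (rad/s): [2.57, 2.57, 3.14, 3.14, 3.14, 3.14].

### API

Orientations are given as a rotation vector (axis times angle).
In Python, from station import read_state, camera, get_calibration, close_job gives the robot as it stands.
- The arm moves only by the tool jog_arm, never from a script. Its argument "series" is a list of rows, each a list of 7 numbers: the closure in counts, from 0 (fully open) to 255 (shut), then the shift along the world's x, y, z in mm, then the turn, a rotation vector about the world's x, y, z in units of 6 degrees (1.0 is 6 degrees). A call has 1 to 10 rows; each row shifts and turns the pose as measured when the row begins; what a row does not reach is not made up. A row lasts 1/8 s, in which the tool goes at most 62.5 mm and 10.7 degrees, less where a joint would pass 70% of its speed; a pose out of reach is approached as far as the arm can. A call is refused whole if a number of a shift passes 62.5 or a number of a turn 1, either way. A call with a gripper value outside its range is refused whole. The fingers move at their own pace and stop on an object; "grip_force" is the grip in N (left out, the last holds). Time passes only in rows, so rows that do not move let the fingers close. It gives the time, the measured TCP pose, the force and the opening at its end, in the units of the state.
- read_state(): the state, without advancing time (a new reading comes with each control period).
- camera(name): name is "scene" or "side" or "wrist"; returns the picture (420x560x3 uint8, red, green, blue); there is no depth.
- get_calibration(name): a dict with "intrinsics" (3x3 intrinsics, pixels), "D" ([k1, k2, p1, p2, k3] as OpenCV has them; the pictures are not rectified), "rvec" (rotation vector, rad) and "tvec" (3), from world to camera coordinates, as OpenCV has them. Camera axes: x right, y down, z forward; pixel columns grow to the right and rows downward; lengths in m; the calibration is good to about 2 mm. A picture is of the moment at which its call begins: read the wrist's pose just before it. get_calibration takes no time and is no camera call; for the wrist camera it gives the pose at the moment of the call.
- close_job(): hands the job in, once; it reports no verdict.
The state is a dict: "time_s": time; "qpos": joint angles; "dq": joint speeds; "joint_torque": joint torques, N m; "tcp_pos": TCP position; "tcp_rot": TCP orientation; "wrist_force": force on the tool from outside, world axes, zero at the start; "moment": the same for the moment, N m; "grip_width": finger opening in m.
Only numpy, scipy, OpenCV 4.12 (cv2) and the standard library are available. Lean on these libraries where they do the work, as an engineer would, in place of code of your own. Each camera call takes 0.05 s, during which the arm holds its last target.

### The job

Close the tea box with its draw latch: lift the wire loop over the keeper on the lid, seat its bar down in the keeper's groove and draw it back under the lip there, then swing the lever back and press it down over centre until it lies home, so that the latch draws the lid shut and keeps it shut. Feel gently for the groove, never pressing the loop on the keeper with more than about 15 N, and leave everything else on the cabinet top where it stands.

Things in the scene. Friction and masses are not known exactly. Their poses are not given: they have to be found in the camera images.
- tea_box: pale wooden tea box fixed to the cabinet top, 130 mm wide (own x), 330 mm long (own y), upright; origin under its centre at z = 0. The -y end is a fixed deck (top 62 mm up) with a steel draw latch; the rest of the top is a lid sliding along y (top face 56 mm up) with the keeper. Latch and keeper lie in the mid plane x = 0 of the box; +y points from latch to keeper
- lid (a joint): how far the lid stands open along the box's +y, m. Starts ajar at 0.028 to 0.031; slides with about 4 N friction. Below 0.012 a spring pin inside (2.8 N per mm) pushes it open again, so only the closed latch keeps it shut. Latched it reads -0.009 to +0.009, depending on the keeper's setting
- lever (a joint): angle of the latch lever, rad: 0 = home, flat, pointing to the box's -y; grows as it is raised: 1.57 = upright, more = leaning towards the keeper (limit 2.6). Starts 0.80 to 0.95. Turns easily, stays roughly where left. With the loop hooked it is pressed against the spring (under 15 N near the tip), passes centre at about 0.26 and then snaps home
- latch_pivot (a point): centre of the lever's pivot pin, which runs along the box's x; 84 mm above the cabinet top and 50 mm to the -y side of the box's centre
- lever_tip (a point): middle of the lever's free end. The lever is a steel plate 75 mm long from pivot to tip, 20 mm wide (26 mm at the tip), 4 mm thick
- loop: the wire loop; origin on its hinge on the lever, 24 mm from the pivot (lever home: 23 mm to the -y side of the pivot and 6 mm below it), its y runs along the loop to the bar. Carrying the bar along swings the lever with it (some 3 to 5 N)
- loop_bar (a point): centre of the cross bar at the free end of the wire loop, 105 mm from the loop's hinge; it lies along the box's x, 8 mm thick. The loop's arms (6 mm wire, 34 mm apart) straddle lever and keeper. At the start it is in front (-y) of the keeper, 20 to 75 mm above the lid. Its hinge is stiff: the loop stays at the angle left, and swings up with the lever unless the bar is caught under the keeper's lip
- loop_knob (a point): outer end face (+x) of one of the bar's two end knobs, 10 mm thick, flat ended; the two end faces stand 54 mm apart, so that the bar can be pinched across its length from above and turns in the grip
- lid_middle (a point): on the lid's top face (56 mm up) under the keeper's mid setting; lid bare beside it. Keeper: cross groove, 10 mm wide at its mouth, between two flat-topped ridges 8 mm thick, tops 93.5 mm above the cabinet top; the -y ridge is hooked, with a 2 mm lip over the groove. Bar's centre on a ridge: 97.5 mm up; seated: 86 mm up, and 3 mm to the -y side of the mouth's middle when drawn under the lip
- keeper_plate (a point): middle of the keeper's mounting plate along y, at the height of a seated bar's centre (86 mm up); moves with the lid, 85 mm + lid to the +y side of the pivot. The keeper is a steel saddle, 24 mm wide (x), 26 mm long (y), screwed on with its groove anywhere within 7.5 mm either way of this point along y: its setting is not reported and must be seen or felt
- toothpick_holder: orange plastic toothpick holder with a twist cap, upright cylinder 48 mm across, 84 mm tall; origin under its centre; a bystander beside the box
- ashtray: stainless steel ashtray, round, 110 mm across, 28 mm high; origin under its centre; a bystander
- lidded_cup: jade-green ceramic cup with a knobbed lid, 84 mm across, 103 mm tall; origin under its centre; a bystander beside the box
- fan_controller: white plastic fan controller box 75 x 115 x 38 mm with a grey dial on top; origin under its centre; a bystander
- massage_roller: wooden massage roller lying down, 220 mm long along its own x, 42 mm high; origin under its centre; a bystander
- tea_tin: dark steel tea tin, 68 mm across, 95 mm tall; origin under its centre; a bystander
- coaster_stack: stack of square cork coasters, 95 x 95 x 20 mm; origin under its centre; a bystander

How it is judged:
By the outcome, as a careful person would: the job done as asked, in the order asked, and still so for the second after the job is handed in, with the robot touching nothing.
It also fails if it takes over 72 s, if anything falls off the work surface, if the arm or the gripper's body presses on something with over 40 N, if the wrist force passes 120 N, or if a joint passes its speed limit or range.

## Working session

There is one attempt and no reset: what is moved stays moved. The work goes in short steps, Python scripts to look and compute and a tool call to move; the robot and the scene stay as the last step left them, time stands still between calls to the robot, and variables do not carry over. Pictures are saved under pics/ and viewed, and the job is handed in when it is done.

Besides the shell and the picture viewer there is one more tool, called by a JSON object that holds its "name" and its "arguments", one argument or row to a line. jog_arm: Moves the arm, as the interface text tells. Its arguments: {"type":"object","properties":{"series":{"type":"array","items":{"type":"array","items":{"type":"number"}}},"grip_force":{"type":"number"}},"required":["series"]}

```bash
ls; mkdir -p pics
python3 - <<'E'
from station import *
import cv2
s=read_state();print(s)
for n in ("scene","side","wrist"):
    im=camera(n);cv2.imwrite(f"pics/{n}0.png",im[:,:,::-1])
    c=get_calibration(n);print(n,c)
E
```

```text
pics
{'time_s': 0.0, 'qpos': array([-1.99859998e-02,  3.20301352e-01,  1.56566760e+00, -5.47335386e-06,
        1.25739710e+00, -2.00084398e-02]), 'dq': array([ 5.73953414e-04,  5.06975079e-04, -4.41695406e-04,  2.85998545e-05,
        5.26737461e-04, -6.36436522e-04]), 'joint_torque': array([-5.01459035e-04, -4.12465632e+01, -2.31973493e+01,  7.28826877e-02,
        4.58198413e-02, -1.41870069e-04]), 'tcp_pos': array([5.74517362e-01, 1.67734514e-05, 2.24119277e-01]), 'tcp_rot': array([-2.22051256e+00, -2.22056614e+00,  1.93507206e-03]), 'wrist_force': array([-0.65250848, -0.34213991, -1.02487483]), 'moment': array([0.00194473, 0.02032487, 0.00444113]), 'grip_width': 0.09140981202092135}
scene {'intrinsics': array([[442.82887226,   0.        , 281.14378429],
       [  0.        , 442.82887226, 211.23595169],
       [  0.        ,   0.        ,   1.        ]]), 'D': array([0.00826747, 0.        , 0.        , 0.        , 0.        ]), 'rvec': array([ 0.92886201,  2.38231725, -1.16210468]), 'tvec': array([ 0.38726185, -0.18066021,  1.46661388])}
side {'intrinsics': array([[473.73390824,   0.        , 277.4121258 ],
       [  0.        , 473.73390824, 212.9190976 ],
       [  0.        ,   0.        ,   1.        ]]), 'D': array([0.02623284, 0.        , 0.        , 0.        , 0.        ]), 'rvec': array([ 0.04495782, -2.68610106,  1.57522874]), 'tvec': array([0.56713017, 0.07100423, 1.45330274])}
wrist {'intrinsics': array([[291.26704372,   0.        , 281.45725923],
       [  0.        , 291.26704372, 204.36830902],
       [  0.        ,   0.        ,   1.        ]]), 'D': array([-0.04011371,  0.        ,  0.        ,  0.        ,  0.        ]), 'rvec': array([-2.84218452e+00,  7.52427888e-04,  3.14820370e-03]), 'tvec': array([-0.57300393, -0.0319765 ,  0.39257125])}
```

View pics/scene0.png

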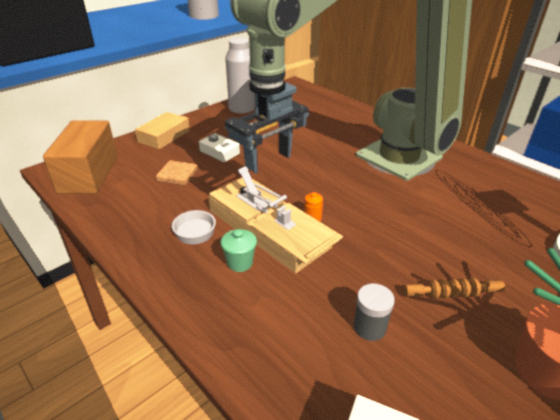

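View pics/side0.png

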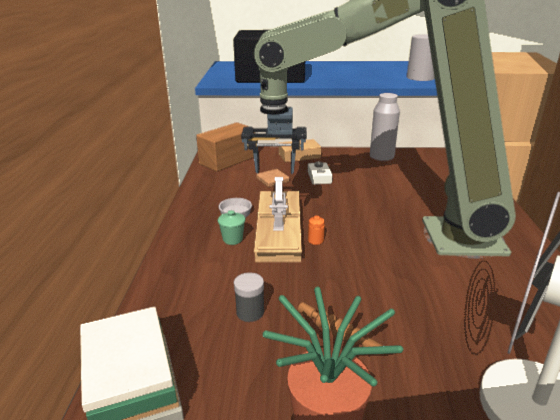

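View pics/wrist0.png

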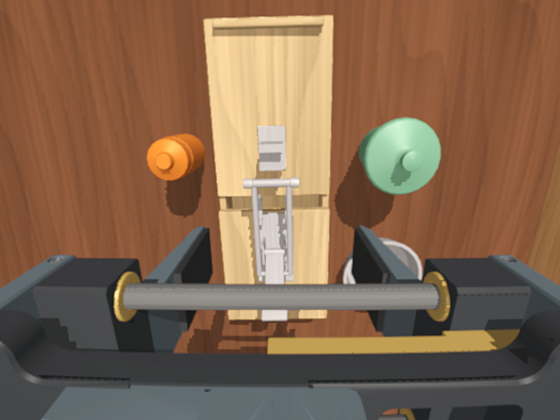

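```bash
cat > h.py <<'E'
from station import *
import cv2, numpy as np
def ray(name,uv,c=None):
    c=c or get_calibration(name)
    R=cv2.Rodrigues(c['rvec'])[0]; o=-R.T@c['tvec']
    p=cv2.undistortPoints(np.array([[uv]],float),c['intrinsics'],c['D'])[0,0]
    d=R.T@np.array([p[0],p[1],1]); return o,d/np.linalg.norm(d)
def onz(name,uv,z,c=None):
    o,d=ray(name,uv,c); return o+d*(z-o[2])/d[2]
def proj(name,P,c=None):
    c=c or get_calibration(name)
    return cv2.projectPoints(np.array(P,float).reshape(-1,1,3),c['rvec'],c['tvec'],c['intrinsics'],c['D'])[0][:,0]
def crop(src,dst,x,y,w,h,k):
    im=cv2.imread(src)[y:y+h,x:x+w]; cv2.imwrite(dst,cv2.resize(im,None,fx=k,fy=k,interpolation=cv2.INTER_CUBIC))
E
python3 - <<'E'
from h import *
crop('pics/wrist0.png','pics/w0a.png',195,105,150,220,2.7)
crop('pics/side0.png','pics/s0a.png',240,160,90,110,5)
crop('pics/scene0.png','pics/c0a.png',195,155,160,120,5)
E
```

```text
(no output)
```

View pics/w0a.png

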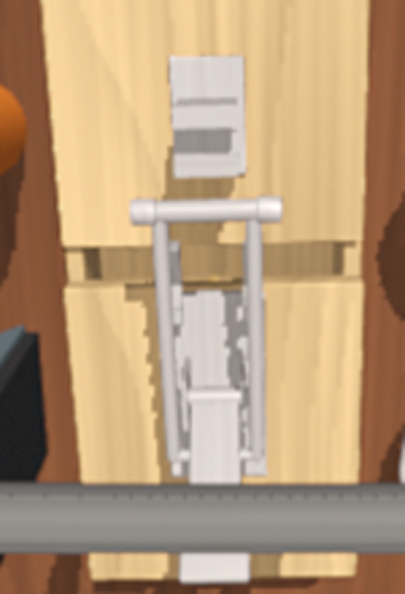

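View pics/s0a.png

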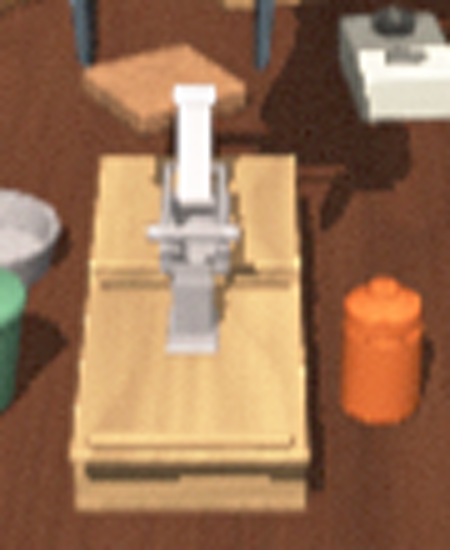

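View pics/c0a.png

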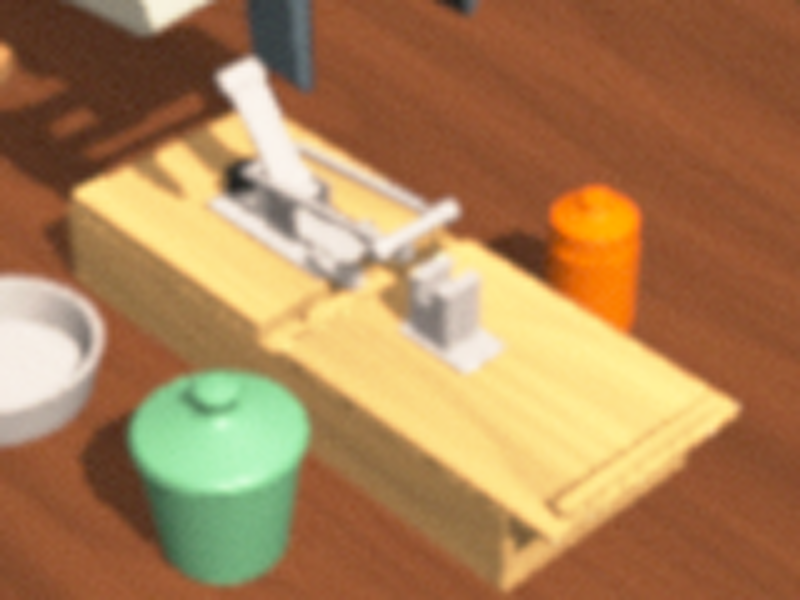

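Run:
```python
from h import *
f=lambda x,y:(195+x/2.7,105+y/2.7)
for n,uv,z in [('deckBL',f(90,580),.062),('deckBR',f(355,577),.062),('deckTL',f(67,286),.062),('deckTR',f(362,284),.062),('lidL',f(63,246),.056),('lidR',f(370,242),.056),('lidfarL',(206,22),.056),('lidfarR',(332,17),.056),
 ('kBL',f(172,178),.0935),('kBR',f(245,176),.0935),('kTL',f(170,58),.0935),('kTR',f(243,56),.0935),('grNear',f(202,153),.0935),('grFarTop',f(205,129),.0935),('lineFar',f(205,101),.0935)]:
    print(n,np.round(onz('wrist',uv,z)*1000,1))
def tri(obs):
    A=0;b=0
    for n,uv in obs:
        o,d=ray(n,uv); M=np.eye(3)-np.outer(d,d); A=A+M;b=b+M@o
    p=np.linalg.solve(A,b); print([np.round(proj(n,p)[0]-uv,1) for n,uv in obs]); return np.round(p*1000,1)
c=lambda x,y:(195+x/5,155+y/5); s=lambda x,y:(240+x/5,160+y/5)
# knob -x(left in wrist, toothpick side) ; 
print('knobL',tri([('wrist',f(131,212)),('scene',c(455,210)),('side',s(237,232))]))
print('knobR',tri([('wrist',f(282,209)),('scene',c(382,250)),('side',s(150,232))]))
print('tip',tri([('scene',c(240,70)),('side',s(194,93))]))
```

```text
deckBL [ 502.4 -174.9   62. ]
deckBR [ 632.6 -172.9   62. ]
deckTL [501.3 -22.4  62. ]
deckTR [628.5 -21.5  62. ]
lidL [499.3  -6.2  56. ]
lidR [632.1  -4.4  56. ]
lidfarL [497.6 175.   56. ]
lidfarR [623.6 179.1  56. ]
kBL [550.3  30.5  93.5]
kBR [577.5  31.3  93.5]
kTL [550.6  73.9  93.5]
kTR [576.7  74.6  93.5]
grNear [561.6  39.9  93.5]
grFarTop [562.8  48.7  93.5]
lineFar [562.9  58.8  93.5]
[array([-0.5, -1. ]), array([-0.5, -0.4]), array([0. , 0.2])]
knobL [536.1  21.9 108.2]
[array([-2.4, -1.9]), array([-0.9, -0.1]), array([-0.2, -0.1])]
knobR [588.2  24.4 110.1]
[array([0. , 0.3]), array([ 0.1, -0.2])]
tip [ 565.8 -105.9  140.2]
```

{"name": "jog_arm", "arguments": {
  "series": [
    [0, -12, 24, -35, 0, 0, 0.16],
    [0, 0, 0, 0, 0, 0, 0],
    [0, 0, 0, 0, 0, 0, 0]
  ],
  "grip_force": 15
}}

```text
time_s: 0.52
tcp_pos: [0.5633, 0.0239, 0.1891]
tcp_rot: [2.202, 2.239, -0.0]
wrist_force: [-0.1, 0.1, 0.6]
grip_width: 0.0916
```

Run:
```python
from h import *
im=camera('wrist');cv2.imwrite('pics/wrist1.png',im[:,:,::-1])
c=get_calibration('wrist');np.savez('c1.npz',**c)
s=read_state();print(s['tcp_pos'],s['wrist_force'])
crop('pics/wrist1.png','pics/w1a.png',160,120,240,220,3)
```

```text
[0.5629702  0.02385472 0.18880664] [-0.45878013  1.47911182 -0.90772713]
```

View pics/w1a.png

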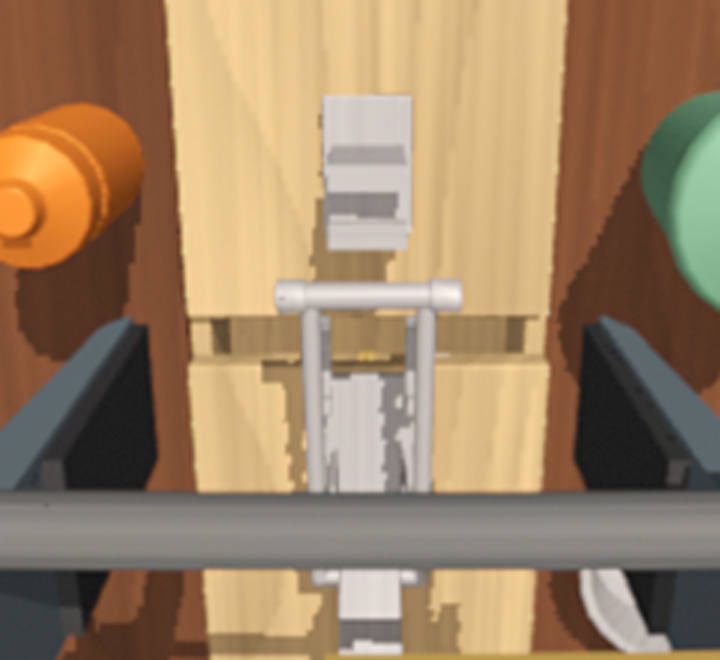

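Run:
```python
from h import *
f0=lambda x,y:(195+x/2.7,105+y/2.7); f=lambda x,y:(160+x/3,120+y/3)
c0=dict(rvec=np.array([-2.84218452e+00,7.52427888e-04,3.14820370e-03]),tvec=np.array([-0.57300393,-0.0319765,0.39257125]))
c1=dict(np.load('c1.npz')); c0['intrinsics']=c1['intrinsics'];c0['D']=c1['D']
def tri(obs):
    A=0;b=0
    for c,uv in obs:
        o,d=ray('',uv,c); M=np.eye(3)-np.outer(d,d); A=A+M;b=b+M@o
    p=np.linalg.solve(A,b); print([np.round(proj('',p,c)[0]-uv,1) for c,uv in obs]); return np.round(p*1000,1)
print(tri([(c0,f0(131,212)),(c1,f(276,297))]),tri([(c0,f0(282,209)),(c1,f(462,294))]))
for z in (.108,.112,.116,.12): print(z,onz('',f(276,297),z,c1)*1e3,onz('',f(462,294),z,c1)*1e3)
for n,uv in [('nearfront',f(369,248)),('lip?',f(369,220)),('dark low',f(362,217)),('groove far',f(362,193)),('farridge far',f(368,163)),('dark top',f(368,147)),('boxL',f(200,600)),('boxR',f(537,600))]: print(n,np.round(onz('',uv,.0935,c1)*1e3,1))
for uv in [f(172,120),f(560,120),f(189,315),f(552,315)]: print('lid',np.round(onz('',uv,.056,c1)*1e3,1))
R=cv2.Rodrigues(read_state()['tcp_rot'])[0];print(R.round(3))
```

```text
[array([-0.3,  0.1]), array([ 0.3, -0.1])]
[array([-0.1,  0. ]), array([ 0.1, -0. ])]
[536.2  20.9 108.3] [590.8  20.9 103.3]
0.108 [535.93474172  20.70877389 108.        ] [590.17756079  22.51259622 108.        ]
0.112 [536.34775353  22.17595588 112.        ] [589.68567716  23.94968629 112.        ]
0.116 [536.76076534  23.64313787 116.        ] [589.19379352  25.38677636 116.        ]
0.12 [537.17377715  25.11031986 120.        ] [588.70190989  26.82386642 120.        ]
nearfront [563.   31.7  93.5]
lip? [562.8  40.5  93.5]
dark low [560.7  41.4  93.5]
groove far [560.6  48.8  93.5]
farridge far [562.2  57.9  93.5]
dark top [562.1  62.7  93.5]
boxL [506.  -98.1  93.5]
boxR [624.  -96.1  93.5]
lid [496.6  64.1  56. ]
lid [626.4  66.1  56. ]
lid [499.3  -5.7  56. ]
lid [629.2  -3.7  56. ]
[[-0.016  1.    -0.001]
 [ 1.     0.016 -0.   ]
 [-0.    -0.001 -1.   ]]
```

{"name": "jog_arm", "arguments": {
  "series": [
    [0, 0, -2, -45, 0, 0, 0],
    [0, 0, 0, -41, 0, 0, 0],
    [0, 0, 0, 0, 0, 0, 0],
    [130, 0, 0, 0, 0, 0, 0],
    [255, 0, 0, 0, 0, 0, 0],
    [255, 0, 0, 0, 0, 0, 0],
    [255, 0, 0, 0, 0, 0, 0],
    [255, 0, 0, 0, 0, 0, 0]
  ],
  "grip_force": 15
}}

```text
time_s: 1.58
tcp_pos: [0.5645, 0.0199, 0.1097]
tcp_rot: [2.202, 2.235, 0.004]
wrist_force: [1.1, 0.1, 0.1]
grip_width: 0.0537
```

Run:
```python
from h import *
im=camera('wrist');cv2.imwrite('pics/wrist2.png',im[:,:,::-1])
im=camera('side');cv2.imwrite('pics/side2.png',im[:,:,::-1])
s=read_state();print(s['tcp_pos'],s['wrist_force'],s['grip_width'])
crop('pics/side2.png','pics/s2a.png',240,160,90,110,5)
```

```text
[0.56473413 0.01982727 0.10975525] [-2.99202152 -0.48515836  0.20571089] 0.053958750240990117
```

View pics/wrist2.png

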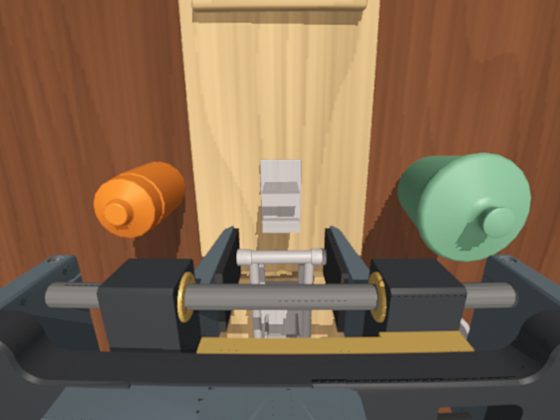

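View pics/s2a.png

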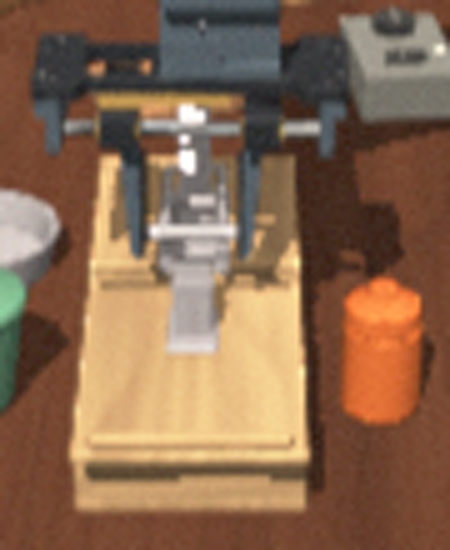

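Run:
```python
from h import *
crop('pics/wrist2.png','pics/w2a.png',220,150,120,120,5)
t=read_state()['tcp_pos']
for z in (.104,.106,.108,.11,.112,.114): 
    a,b=onz('wrist',(237,257),z),onz('wrist',(326.5,256.3),z);print(z,((a+b)/2-t)*1e3,(b-a)[0]*1e3)
```

```text
0.104 [-0.94887883 -0.47112103 -5.75525325] 56.216908090713005
0.106 [-0.97378939  0.56608905 -3.75525325] 55.53410524770741
0.108 [-0.99869994  1.60329913 -1.75525325] 54.851302404701705
0.11 [-1.0236105   2.64050921  0.24474675] 54.168499561696
0.112 [-1.04852105  3.67771929  2.24474675] 53.4856967186903
0.114 [-1.07343161  4.71492937  4.24474675] 52.802893875684596
```

View pics/w2a.png

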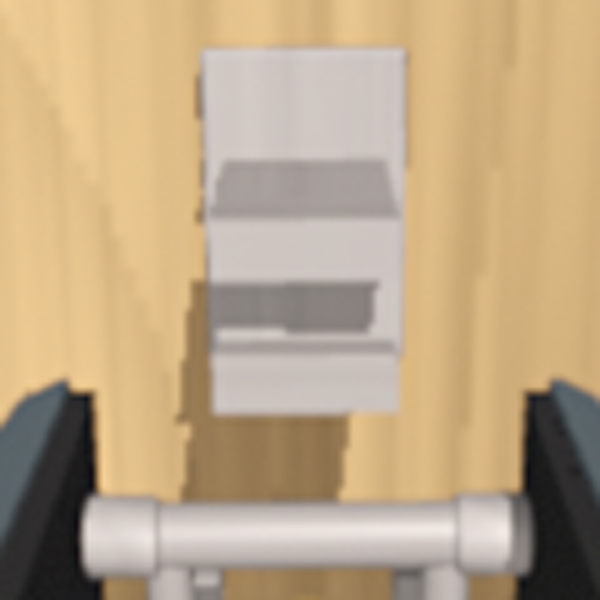

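Run:
```python
from h import *
for r in (412,352,340,280,216): print(r,(onz('wrist',(220+305/5,150+r/5),.0935)*1e3).round(1))
```

```text
412 [563.2  31.4  93.5]
352 [563.1  39.7  93.5]
340 [563.   41.4  93.5]
280 [562.9  49.4  93.5]
216 [562.8  57.8  93.5]
```

{"name": "jog_arm", "arguments": {
  "series": [
    [255, 0, 8, 0, 0, 0, 0],
    [255, 0, 8, 0, 0, 0, 0],
    [255, -1, 7, 0, 0, 0, 0],
    [255, 0, 0, 0, 0, 0, 0]
  ],
  "grip_force": 15
}}

```text
time_s: 2.17
tcp_pos: [0.564, 0.04, 0.1105]
tcp_rot: [2.197, 2.233, -0.003]
wrist_force: [-2.1, -0.0, -0.0]
grip_width: 0.0539
```

```bash
cat > look.py <<'E'
from h import *
import sys
k=sys.argv[1]
im=camera('wrist');cv2.imwrite(f'pics/wrist{k}.png',im[:,:,::-1])
s=read_state();print(s['time_s'],s['tcp_pos'],s['wrist_force'],s['grip_width'])
crop(f'pics/wrist{k}.png',f'pics/w{k}a.png',220,150,120,120,5)
for cam,n,b in (('side','s',(240,160,90,110)),('scene','c',(195,155,160,120))):
    if n in sys.argv[2:]:
        cv2.imwrite(f'pics/{cam}{k}.png',camera(cam)[:,:,::-1]); crop(f'pics/{cam}{k}.png',f'pics/{n}{k}a.png',*b,5)
E
python3 look.py 3 c
```

```text
2.225 [0.56393834 0.04007816 0.11047906] [-1.81322276  1.03911202  0.65862763] 0.0534200223535986
```

View pics/w3a.png

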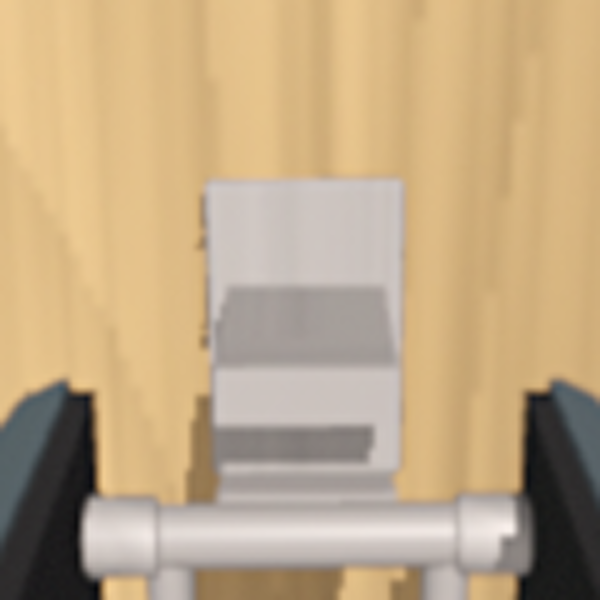

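View pics/c3a.png

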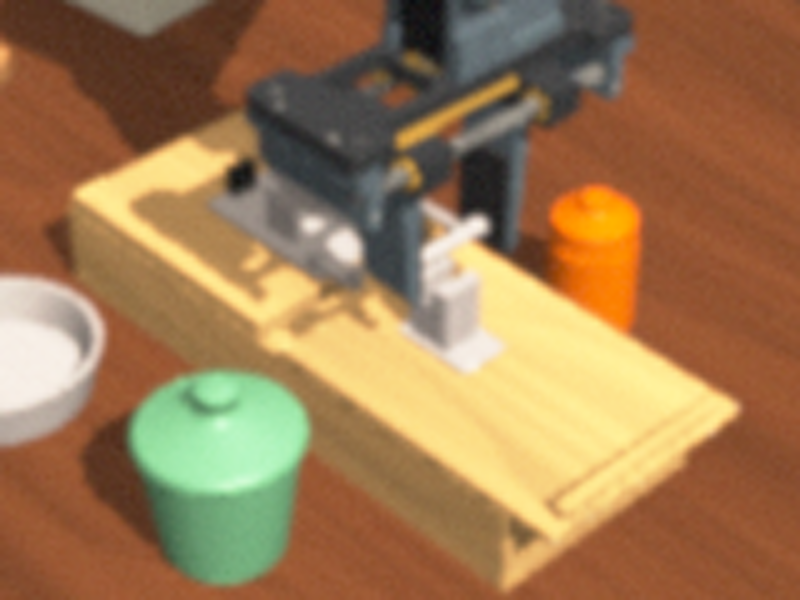

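{"name": "jog_arm", "arguments": {
  "series": [
    [255, 0, 3, -3, 0, 0, 0],
    [255, 0, 0, -4, 0, 0, 0],
    [255, 0, 0, 0, 0, 0, 0]
  ]
}}

```text
time_s: 2.65
tcp_pos: [0.5639, 0.0433, 0.1029]
tcp_rot: [2.198, 2.232, -0.002]
wrist_force: [-1.7, -1.6, -0.0]
grip_width: 0.0533
```

```bash
python3 look.py 4
python3 - <<'E'
from h import *
t=read_state()['tcp_pos']
for dz in (-2,0,2): print(dz,(onz('wrist',(282,256.8),t[2]+dz/1e3)*1e3).round(1))
E
```

```text
2.7 [0.56386431 0.04327191 0.10302934] [-1.74726576 -0.20747241 -0.27555871] 0.05377820574283404
-2 [563.   44.6 101. ]
0 [563.   45.7 103. ]
2 [563.   46.8 105. ]
```

View pics/w4a.png

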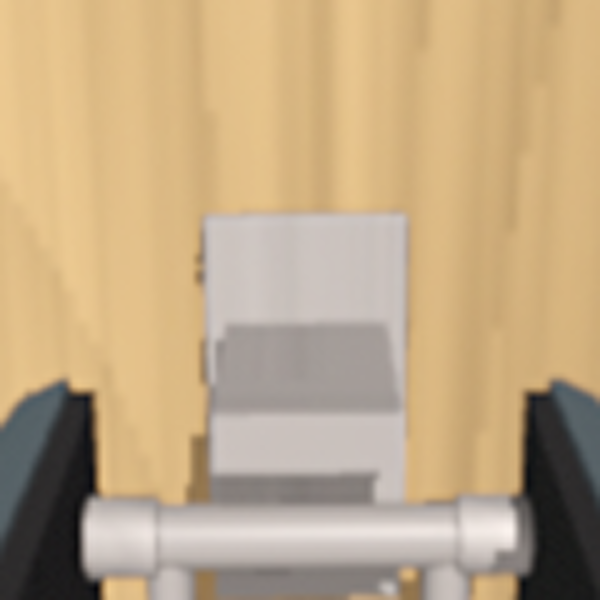

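{"name": "jog_arm", "arguments": {
  "series": [
    [255, 0, -1, -2, 0, 0, 0],
    [255, 0, 0, -2, 0, 0, 0],
    [255, 0, 0, -1.5, 0, 0, 0]
  ]
}}

```text
time_s: 3.08
tcp_pos: [0.5638, 0.0432, 0.0974]
tcp_rot: [2.2, 2.232, 0.0]
wrist_force: [-1.7, 1.7, 0.5]
grip_width: 0.0532
```

{"name": "jog_arm", "arguments": {
  "series": [
    [255, 0, -1, -1, 0, 0, 0],
    [255, 0, 0, -1, 0, 0, 0]
  ]
}}

```text
time_s: 3.32
tcp_pos: [0.5639, 0.0427, 0.0952]
tcp_rot: [2.201, 2.232, 0.001]
wrist_force: [-0.8, 1.4, -0.3]
grip_width: 0.0536
```

{"name": "jog_arm", "arguments": {
  "series": [
    [255, 0, 0, -1, 0, 0, 0],
    [255, 0, 0, -1, 0, 0, 0]
  ]
}}

```text
time_s: 3.58
tcp_pos: [0.5639, 0.0424, 0.0931]
tcp_rot: [2.201, 2.232, 0.001]
wrist_force: [-2.3, 0.8, 1.4]
grip_width: 0.0537
```

```bash
python3 look.py 5 s c
```

```text
3.625 [0.56385667 0.04242174 0.09299675] [-1.34157771  1.27492676  0.36649249] 0.0534743698182334
```

View pics/w5a.png

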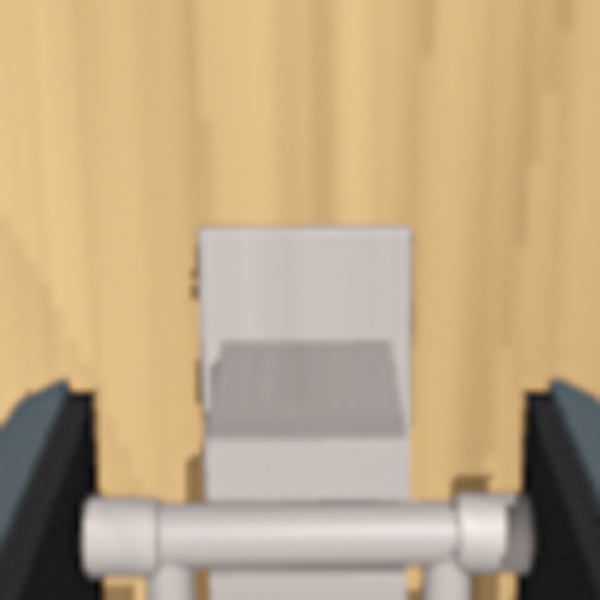

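View pics/c5a.png

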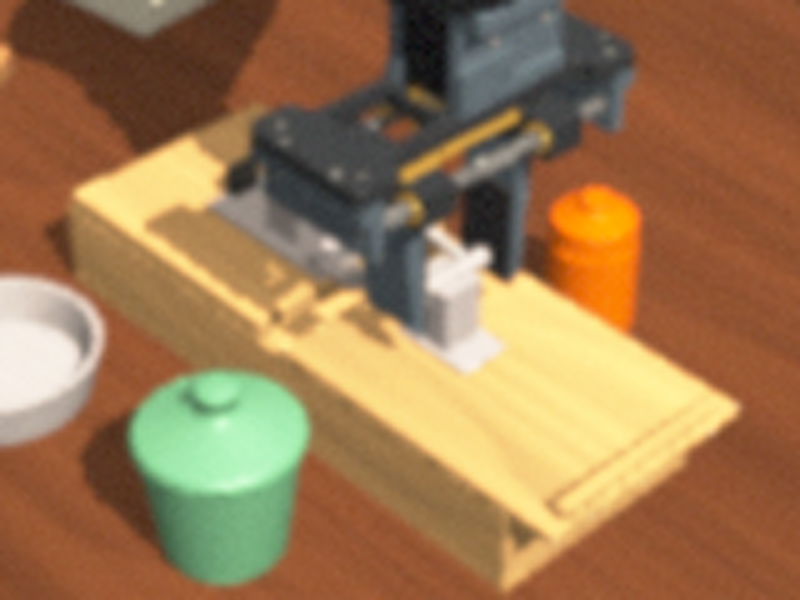

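{"name": "jog_arm", "arguments": {
  "series": [
    [255, 0, 0, -1.2, 0, 0, 0],
    [255, 0, 0, -1.2, 0, 0, 0]
  ]
}}

```text
time_s: 3.98
tcp_pos: [0.5639, 0.0423, 0.0906]
tcp_rot: [2.201, 2.232, 0.001]
wrist_force: [-1.9, 1.6, 0.9]
grip_width: 0.0534
```

{"name": "jog_arm", "arguments": {
  "series": [
    [255, 0, 0, -1.2, 0, 0, 0],
    [255, 0, 0, -1.2, 0, 0, 0]
  ]
}}

```text
time_s: 4.22
tcp_pos: [0.5639, 0.0423, 0.0881]
tcp_rot: [2.201, 2.232, 0.001]
wrist_force: [-2.1, 0.6, 0.2]
grip_width: 0.0536
```

{"name": "jog_arm", "arguments": {
  "series": [
    [255, 0, 0, -1, 0, 0, 0],
    [255, 0, 0, -1, 0, 0, 0]
  ]
}}

```text
time_s: 4.47
tcp_pos: [0.5639, 0.0423, 0.0866]
tcp_rot: [2.2, 2.232, 0.001]
wrist_force: [-3.8, 1.1, 9.0]
grip_width: 0.0535
```

```bash
python3 look.py 6 s c
```

```text
4.525 [0.56393259 0.04235121 0.08672068] [-3.19733948  0.38970547  6.02731245] 0.05361995093488594
```

View pics/w6a.png

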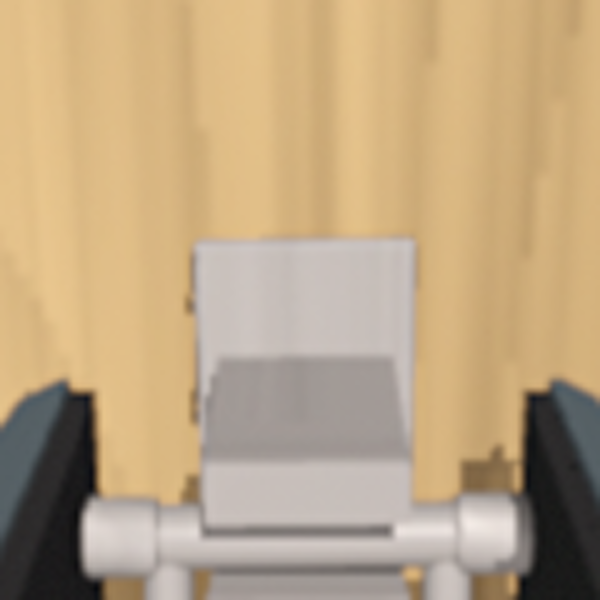

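View pics/c6a.png

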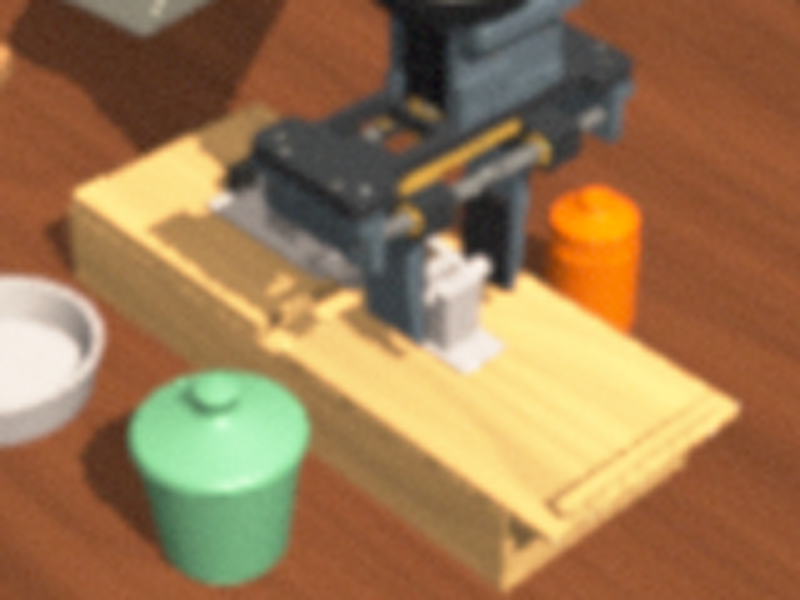

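{"name": "jog_arm", "arguments": {
  "series": [
    [255, 0, -1, 0.2, 0, 0, 0],
    [255, 0, -1.5, 0, 0, 0, 0],
    [255, 0, -1.5, 0, 0, 0, 0],
    [255, 0, -1, 0, 0, 0, 0]
  ]
}}

```text
time_s: 5.12
tcp_pos: [0.564, 0.0394, 0.0868]
tcp_rot: [2.204, 2.233, 0.006]
wrist_force: [-1.1, 7.7, 1.0]
grip_width: 0.0535
```

```bash
python3 look.py 7
```

```text
5.175 [0.56401026 0.03945762 0.08687595] [-1.95537558  6.41157151  1.4055981 ] 0.05386830297571651
```

View pics/w7a.png

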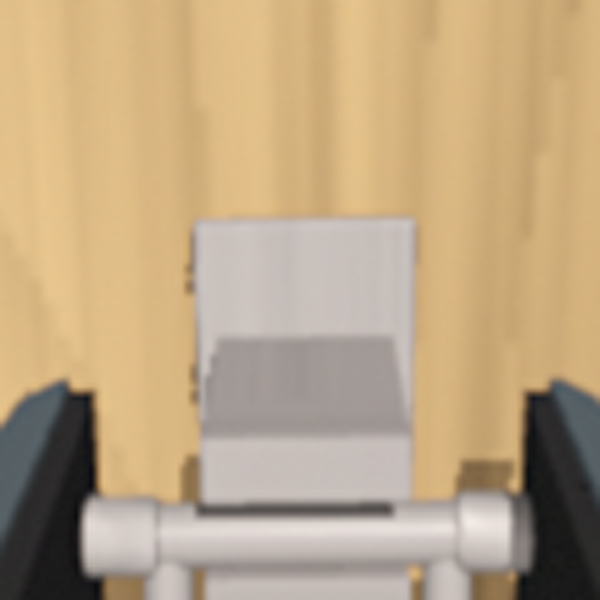

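{"name": "jog_arm", "arguments": {
  "series": [
    [200, 0, 0, 0, 0, 0, 0],
    [0, 0, 0, 0, 0, 0, 0],
    [0, 0, 0, 0, 0, 0, 0],
    [0, 0, 0, 0, 0, 0, 0],
    [0, 0, 0, 20, 0, 0, 0],
    [0, 0, 10, 40, 0, 0, 0],
    [0, 0, 20, 60, 0, 0, 0],
    [0, 0, 0, 30, 0, 0, 0],
    [0, 0, 0, 0, 0, 0, 0]
  ]
}}

```text
time_s: 6.3
tcp_pos: [0.566, 0.0666, 0.2406]
tcp_rot: [2.199, 2.227, 0.006]
wrist_force: [-0.4, 0.2, -0.7]
grip_width: 0.0913
```

```bash
python3 look.py 8 s c
```

```text
6.35 [0.56521544 0.06649686 0.2391303 ] [ 0.01189939  0.56832195 -0.4022575 ] 0.09106666806001544
```

View pics/wrist8.png

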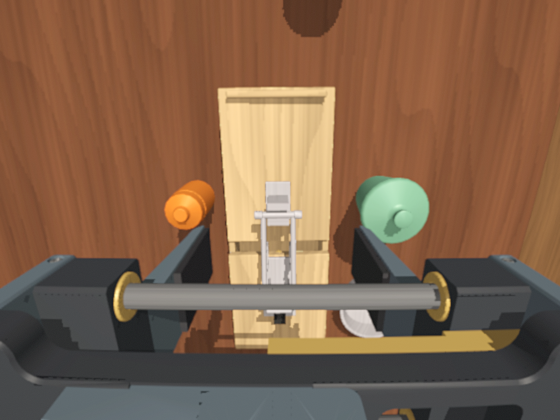

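View pics/c8a.png

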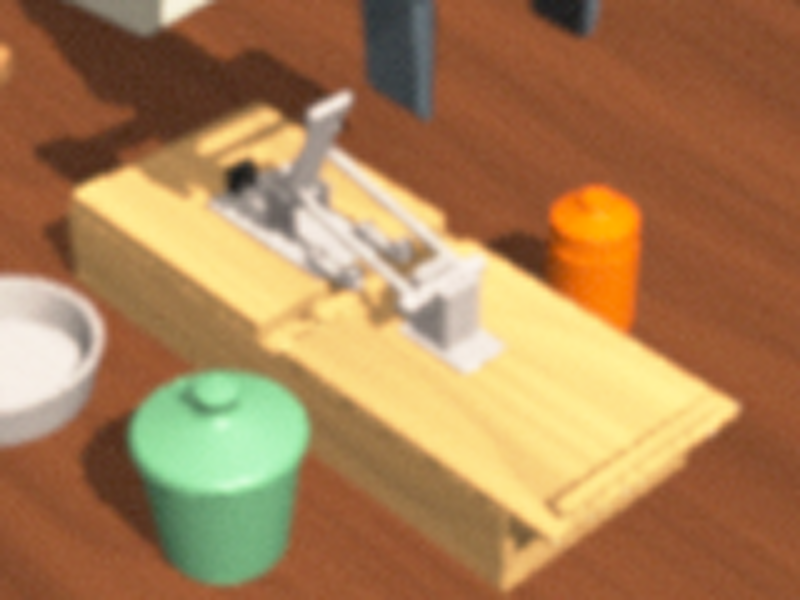

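View pics/s8a.png

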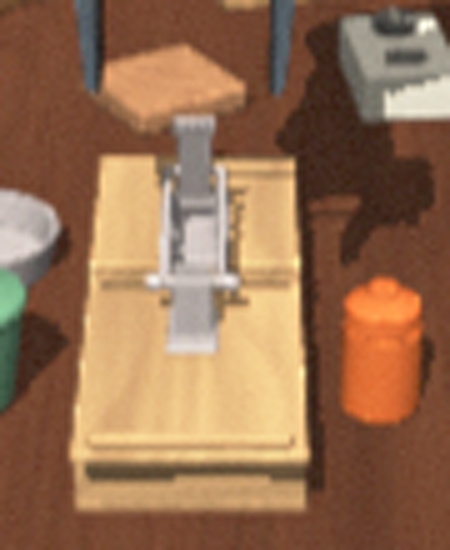

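Run:
```python
from h import *
c=lambda x,y:(195+x/5,155+y/5); s=lambda x,y:(240+x/5,160+y/5)
A=0;b=0
for n,uv in (('scene',c(332,103)),('side',s(193,122))):
    o,d=ray(n,uv); M=np.eye(3)-np.outer(d,d); A=A+M;b=b+M@o
p=np.linalg.solve(A,b);print(p*1e3, 'angle', np.arctan2(p[2]-.084,-.059-p[1]))
```

```text
[563.80209154 -35.9833887  153.40123132] angle 1.8910271308394326
```

{"name": "jog_arm", "arguments": {
  "series": [
    [255, 0, -30, -20, 0, 0, 0],
    [255, 0, -35, -25, 0, 0, 0],
    [255, 0, 0, -30, 0, 0, 0],
    [255, 0, 0, 0, 0, 0, 0],
    [255, 0, 0, 0, 0, 0, 0]
  ]
}}

```text
time_s: 7.08
tcp_pos: [0.56, -0.0014, 0.1522]
tcp_rot: [-2.206, -2.232, 0.019]
wrist_force: [-0.2, -0.5, 0.0]
grip_width: 0.0442
```

{"name": "jog_arm", "arguments": {
  "series": [
    [255, 5, 0, 4, 0, 0, 0],
    [255, 0, 0, 0, 0, 0, 0],
    [255, 0, 0, 0, 0, 0, 0],
    [255, 0, 0, 0, 0, 0, 0],
    [255, 0, 0, 0, 0, 0, 0]
  ]
}}

```text
time_s: 7.7
tcp_pos: [0.567, -0.0005, 0.1593]
tcp_rot: [2.206, 2.236, -0.013]
wrist_force: [-0.2, -1.2, -0.7]
grip_width: 0.0006
```

```bash
python3 look.py 9 s c
```

```text
7.75 [ 5.66998390e-01 -5.04150029e-04  1.59320347e-01] [-0.12287162 -0.13127066  1.14764266] 0.00029304491223706487
```

View pics/c9a.png

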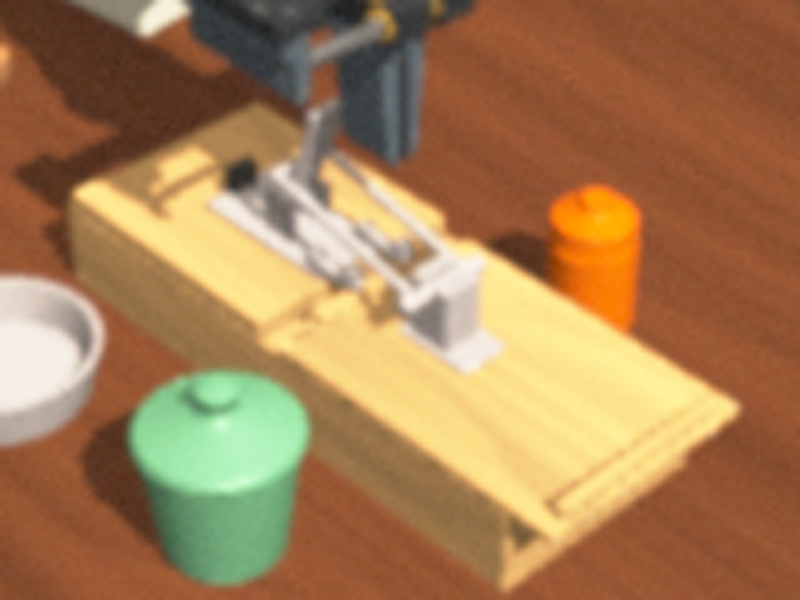

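{"name": "jog_arm", "arguments": {
  "series": [
    [255, -1, -8, -4, 0, 0, 0],
    [255, 0, -7, 0, 0, 0, 0],
    [255, 0, -6, 0, 0, 0, 0],
    [255, 0, -6, 1, 0, 0, 0],
    [255, 0, -6, 1, 0, 0, 0]
  ]
}}

```text
time_s: 8.48
tcp_pos: [0.5662, -0.0341, 0.1577]
tcp_rot: [-2.207, -2.235, 0.008]
wrist_force: [0.4, 2.9, 1.6]
grip_width: 0.0005
```

{"name": "jog_arm", "arguments": {
  "series": [
    [255, 0, -6, 0.5, 0, 0, 0],
    [255, 0, -6, 0, 0, 0, 0],
    [255, 0, -6, 0, 0, 0, 0]
  ]
}}

```text
time_s: 8.85
tcp_pos: [0.5665, -0.0534, 0.1584]
tcp_rot: [-2.207, -2.235, 0.007]
wrist_force: [0.3, 2.3, -0.3]
grip_width: 0.0004
```

```bash
python3 look.py 10 s c
```

```text
8.9 [ 0.56650373 -0.05417567  0.15830827] [ 1.4452195   0.94732735 -0.48970263] 0.0004169068845492897
```

View pics/c10a.png

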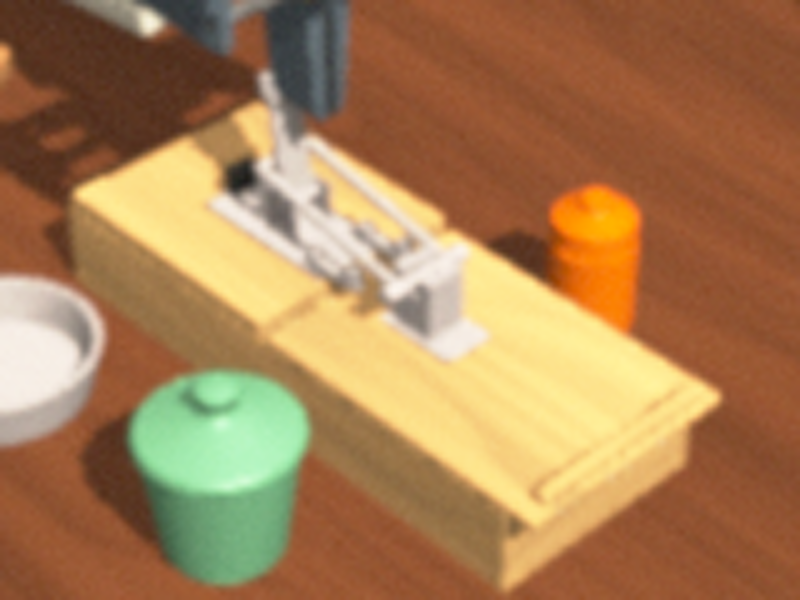

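View pics/s10a.png

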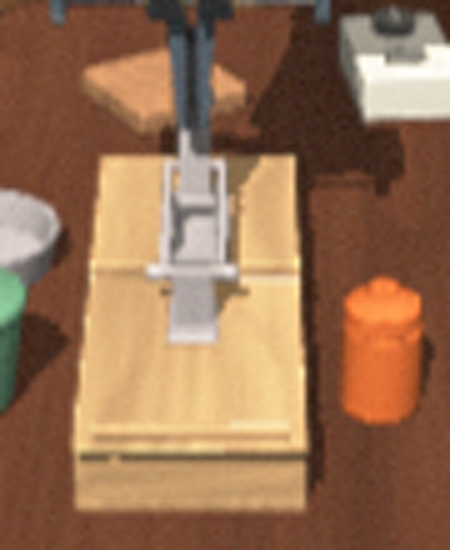

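{"name": "jog_arm", "arguments": {
  "series": [
    [255, 0, -6, 0, 0, 0, 0],
    [255, 0, -6, -2, 0, 0, 0],
    [255, 0, -6, -2.5, 0, 0, 0],
    [255, 0, -5, -3, 0, 0, 0],
    [255, 0, -4, -3, 0, 0, 0]
  ]
}}

```text
time_s: 9.62
tcp_pos: [0.5666, -0.0828, 0.1478]
tcp_rot: [2.206, 2.235, -0.009]
wrist_force: [-0.9, 0.6, 3.9]
grip_width: 0.0005
```

{"name": "jog_arm", "arguments": {
  "series": [
    [255, 0, -4, -4, 0, 0, 0],
    [255, 0, -4, -4, 0, 0, 0],
    [255, 0, -3, -4, 0, 0, 0],
    [255, 0, -2, -4, 0, 0, 0]
  ]
}}

```text
time_s: 10.12
tcp_pos: [0.5669, -0.0974, 0.1312]
tcp_rot: [2.204, 2.234, -0.009]
wrist_force: [0.2, 0.0, 4.1]
grip_width: 0.0005
```

```bash
python3 look.py 11 s c
```

```text
10.175 [ 0.56670765 -0.0975129   0.13059292] [0.61412903 0.42013106 2.16099554] 0.0005632924752818147
```

View pics/c11a.png

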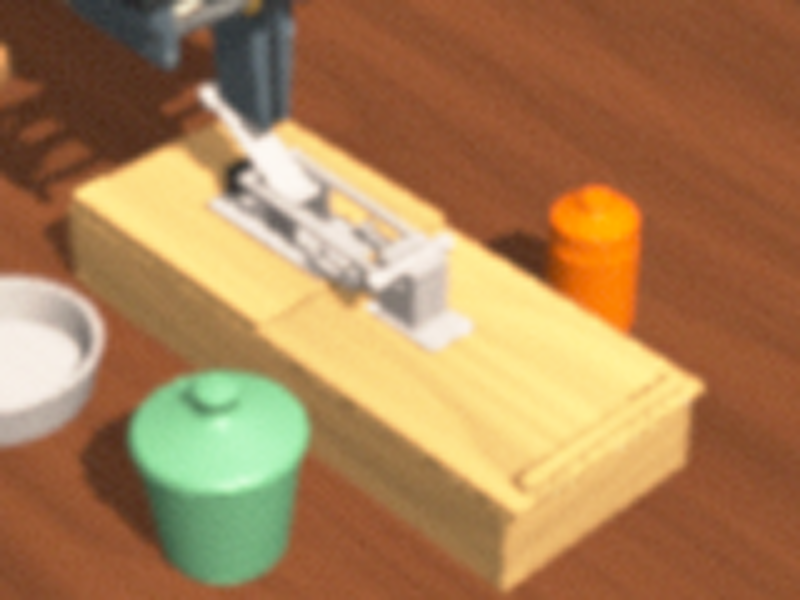

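{"name": "jog_arm", "arguments": {
  "series": [
    [255, 0, -4, -4, 0, 0, 0],
    [255, 0, -3, -4, 0, 0, 0],
    [255, 0, -2, -4, 0, 0, 0],
    [255, 0, -2, -3, 0, 0, 0]
  ]
}}

```text
time_s: 10.78
tcp_pos: [0.5662, -0.1072, 0.1141]
tcp_rot: [-2.206, -2.235, 0.008]
wrist_force: [0.2, 2.4, 1.1]
grip_width: 0.0006
```

{"name": "jog_arm", "arguments": {
  "series": [
    [255, 0, -1, -3, 0, 0, 0],
    [255, 0, -1, -3, 0, 0, 0]
  ]
}}

```text
time_s: 11.02
tcp_pos: [0.5661, -0.1091, 0.1073]
tcp_rot: [-2.206, -2.234, 0.008]
wrist_force: [1.3, 2.5, -1.2]
grip_width: 0.0001
```

```bash
python3 look.py 12 s c
```

```text
11.075 [ 0.56595167 -0.10924947  0.10693053] [ 1.1837859   1.0544655  -0.70608797] 0.0002197810733473081
```

View pics/c12a.png

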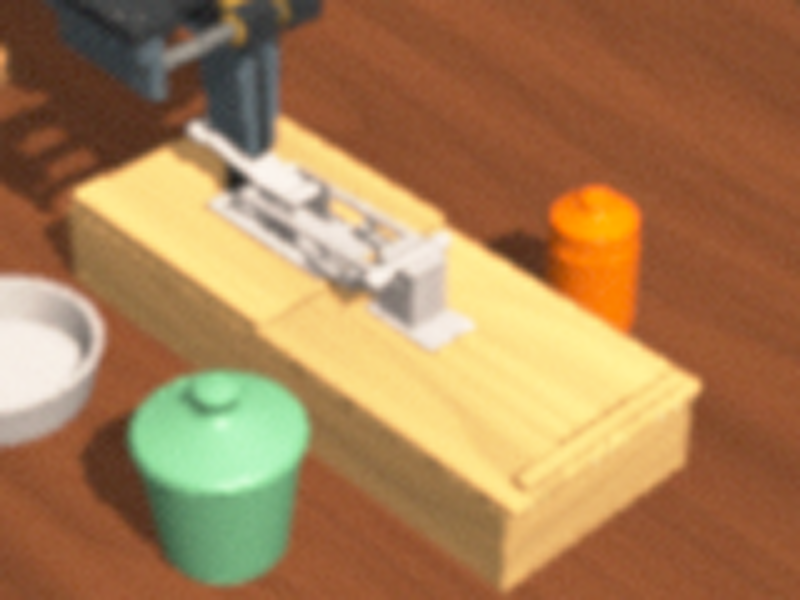

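View pics/s12a.png

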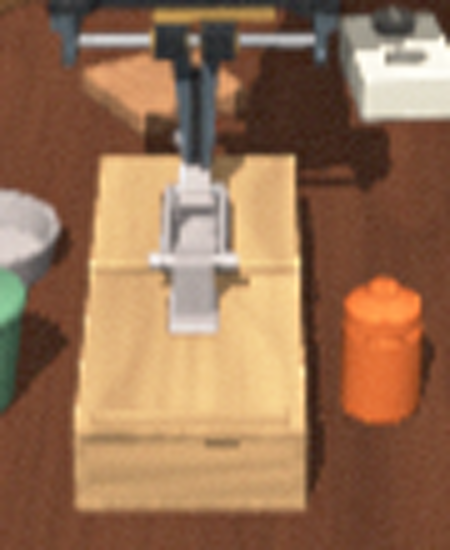

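Nearly flat. I'll press on to home.

{"name": "jog_arm", "arguments": {
  "series": [
    [255, 0, 0, -3, 0, 0, 0],
    [255, 0, 0, -3, 0, 0, 0]
  ]
}}

```text
time_s: 11.42
tcp_pos: [0.5656, -0.1103, 0.1014]
tcp_rot: [-2.206, -2.236, 0.012]
wrist_force: [-0.3, 0.4, 0.0]
grip_width: 0.0005
```

{"name": "jog_arm", "arguments": {
  "series": [
    [255, 0, 0, -2, 0, 0, 0],
    [255, 0, 0, -1.5, 0, 0, 0]
  ]
}}

```text
time_s: 11.68
tcp_pos: [0.5654, -0.1105, 0.0975]
tcp_rot: [-2.206, -2.236, 0.012]
wrist_force: [-0.3, -0.1, 1.4]
grip_width: 0.0004
```

{"name": "jog_arm", "arguments": {
  "series": [
    [255, 0, 0, -1, 0, 0, 0],
    [255, 0, 0, -1, 0, 0, 0]
  ]
}}

```text
time_s: 11.92
tcp_pos: [0.5654, -0.1105, 0.0972]
tcp_rot: [-2.206, -2.236, 0.012]
wrist_force: [-2.1, -0.1, 7.0]
grip_width: 0.0006
```

```bash
python3 look.py 13 c s
```

```text
11.975 [ 0.56541018 -0.11052524  0.09726808] [-1.33390431  1.57081425  4.8542252 ] 0.0003078302494106236
```

View pics/c13a.png

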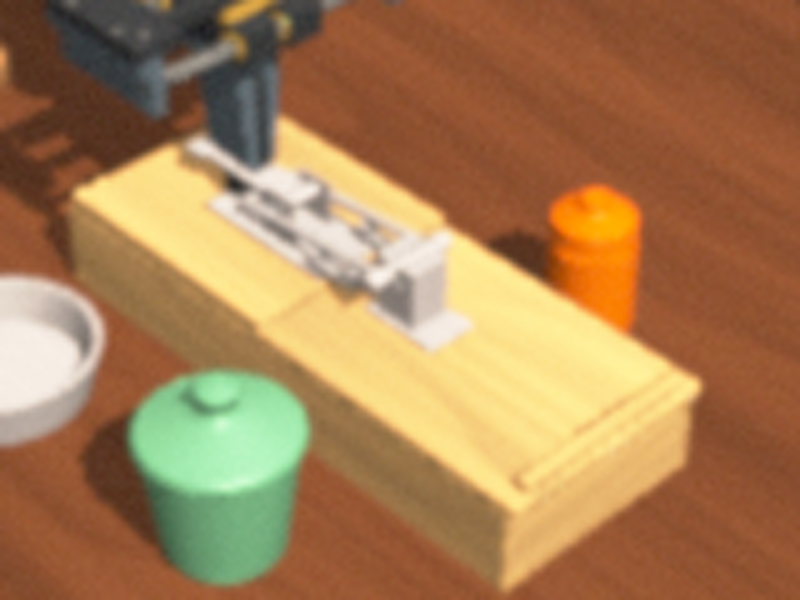

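{"name": "jog_arm", "arguments": {
  "series": [
    [255, 0, 0, 10, 0, 0, 0],
    [255, 0, 0, 40, 0, 0, 0],
    [255, 0, 0, 50, 0, 0, 0],
    [255, 0, 0, 30, 0, 0, 0],
    [255, 0, 0, 0, 0, 0, 0],
    [255, 0, 0, 0, 0, 0, 0],
    [255, 0, 0, 0, 0, 0, 0],
    [255, 0, 0, 0, 0, 0, 0]
  ]
}}

```text
time_s: 13.08
tcp_pos: [0.5635, -0.1102, 0.2295]
tcp_rot: [-2.203, -2.234, 0.016]
wrist_force: [0.1, 0.2, -0.3]
grip_width: 0.0003
```

```bash
python3 look.py 14 c s
```

```text
13.125 [ 0.56342768 -0.11017963  0.22942224] [-1.50333362  0.92616705 -0.28198674] 0.00025025243096693387
```

View pics/c14a.png

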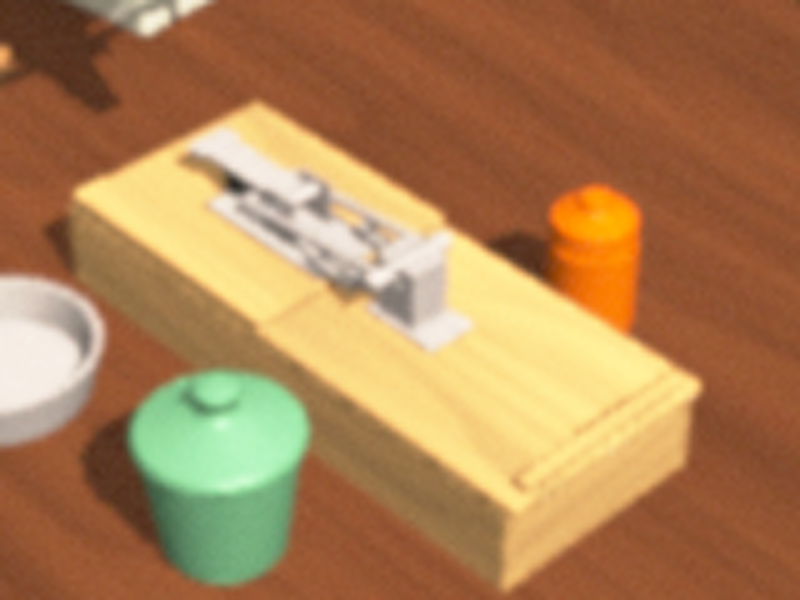

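View pics/s14a.png

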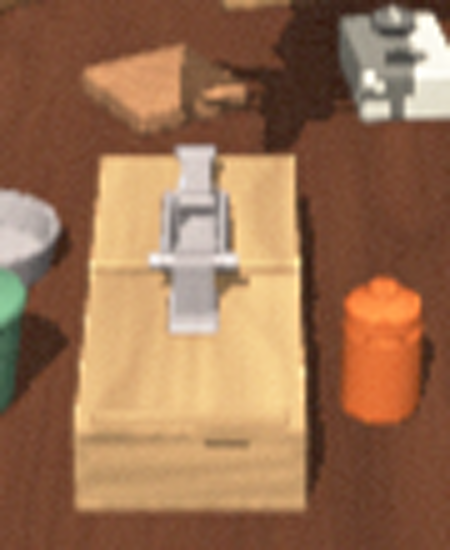

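View pics/wrist14.png

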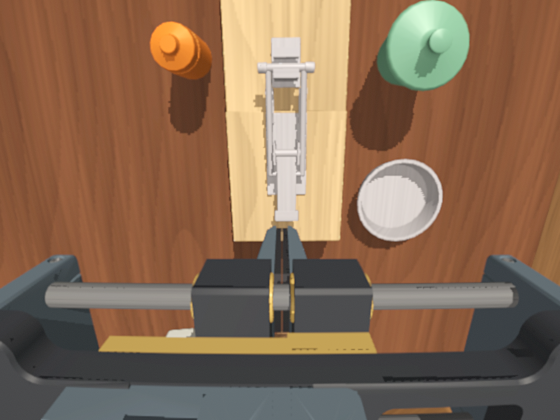

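View pics/scene14.png

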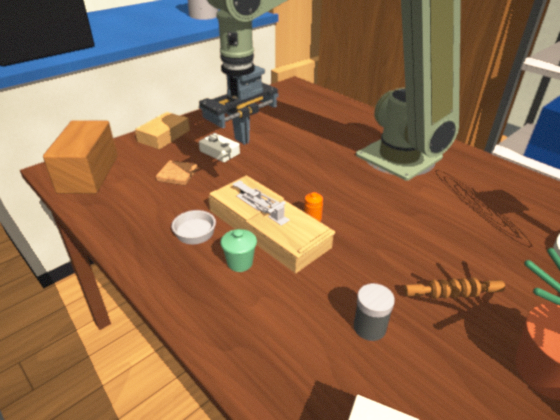

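The views show the lever flat, pointing to -y, with the bar in the groove and the lid shut against the deck. The robot is clear and the bystanders have not moved, so I'm handing in.

```bash
python3 -c "
from station import *
print(close_job())"
```

```text
the job is handed in; nothing more can be done
None
```

The tea box is latched shut, and I handed the job in at about 13 s of the 72 s allowed.

- **Loop:** I pinched the bar by its end knobs, carried it over the keeper and lowered it in small steps into the groove I had measured from the wrist camera. It touched the bottom at about 9 N, then I drew it back about 3 mm until the keeper wall stopped it at about 7 N. These are the wrist forces read at the end of each short move, so a brief peak between readings would not show.
- **Lever:** With the gripper closed I swung the lever back and pressed it down until it stopped hard. The fingertips were then at z ≈ 86 mm, the height of the lever's top face when home. The highest force read there was about 7 N.
- **Last check:** About a second after backing off, the scene, side and wrist pictures showed the lever still flat, the bar in the groove, the lid closed against the deck and every bystander in view in its place.

I felt almost no force on the lever where it should pass over centre, so I did not feel the snap itself. I judged the lever home by the hard stop and by it staying flat after release. I did not lift the bar to test that it is caught under the lip. The lid following the lever as it swung back showed that the bar was engaged.

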